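# Find the gap that fits the feeler blade by its drag

### The job

Pick up the feeler by its grip block and try its blade in the three gap heads, sliding it in level from the front without forcing it. One gap is too tight and one is slack; leave the blade fully home against the rear stop of the one that takes it with a light drag, gripped by both jaws, with the feeler standing flat on the table and let go.

Things in the scene. Friction and masses are not known exactly. Their poses are not given: they have to be found in the camera images.
- feeler: Thick feeler: aluminium grip block 50 (x) x 26 (y) x 38 mm tall, standing on the table; a steel blade 6 mm thick sticks out 52 mm, on edge, from the middle of its +x face, 10 to 30 mm above the underside, with a rounded nose (3 mm radius). About 0.16 kg. Origin: centre of the block's underside; x along the blade to its nose, z up.
- feeler_tip (a point): Foremost point of the blade's nose, 77 mm ahead of the feeler's origin along its x, 20 mm above the underside.
- head_a: One of three like steel gap heads fixed to the table in unknown order, 62 (x) x 92 (y) x 36 mm tall. Origin: centre of underside; x from mouth to rear stop, z up. Two jaws (heights 8.5 to 32.5 mm) on an 8 mm base face each other over an upright gap in the plane y = 0, open above and in front (-x): flared mouth x = -29 to -10 mm (5 mm a side), parallel to x = 18, rear stop face at x = 22.
- head_a_home (a point): Point on the face of the rear stop of head_a, in the gap's middle plane, 22 mm ahead of the head's origin and 20 mm above the table: where the blade's nose is when fully home.
- head_a_left (a joint): Outward travel of the +y jaw of head_a, m; 0 at rest, with nothing in the gap (so it does not tell the gap's width), grows as the blade pushes the jaw outwards.
- head_a_right (a joint): Outward travel of the -y jaw of head_a, m; 0 at rest, with nothing in the gap (so it does not tell the gap's width), grows as the blade pushes the jaw outwards.
- head_b: One of three like steel gap heads fixed to the table in unknown order, 62 (x) x 92 (y) x 36 mm tall. Origin: centre of underside; x from mouth to rear stop, z up. Built as head_a. Of the three, one is locked 3 mm wide and stops the nose in the flare, about 30 mm short of home; one is 10 mm wide, with no drag; one is 3 mm wide but sprung: each jaw yields 1.5 mm at 2.5 N.
- head_b_home (a point): Point on the face of the rear stop of head_b, in the gap's middle plane, 22 mm ahead of the head's origin and 20 mm above the table: where the blade's nose is when fully home.
- head_b_left (a joint): Outward travel of the +y jaw of head_b, m; 0 at rest, with nothing in the gap (so it does not tell the gap's width), grows as the blade pushes the jaw outwards.
- head_b_right (a joint): Outward travel of the -y jaw of head_b, m; 0 at rest, with nothing in the gap (so it does not tell the gap's width), grows as the blade pushes the jaw outwards.
- head_c: One of three like steel gap heads fixed to the table in unknown order, 62 (x) x 92 (y) x 36 mm tall. Origin: centre of underside; x from mouth to rear stop, z up. Built as head_a. The blade enters along +x with the feeler's underside at table height (2 mm clear of the base). The fitting gap drags by about 2 to 5 N, up to 14 N as the nose enters; the locked one never yields.
- head_c_home (a point): Point on the face of the rear stop of head_c, in the gap's middle plane, 22 mm ahead of the head's origin and 20 mm above the table: where the blade's nose is when fully home.
- head_c_left (a joint): Outward travel of the +y jaw of head_c, m; 0 at rest, with nothing in the gap (so it does not tell the gap's width), grows as the blade pushes the jaw outwards.
- head_c_right (a joint): Outward travel of the -y jaw of head_c, m; 0 at rest, with nothing in the gap (so it does not tell the gap's width), grows as the blade pushes the jaw outwards.

How it is judged:
By the outcome, as a careful person would: the job done as asked, in the order asked, and still so for the second after the job is handed in, with the robot touching nothing.
It also fails if it takes over 58 s, if anything falls off the work surface, if the arm or the gripper's body presses on something with over 40 N, if the wrist force passes 120 N, or if a joint passes its speed limit or range.

### The arm

A 6-joint arm with a two-finger parallel gripper is mounted at the origin on a cart in front of the work surface, level with it; the furniture and walls round the work are solid. World frame = base frame: x ahead of the robot, y to its left, z up, the work surface at z = 0. Lengths are in m, angles in degrees, forces in N, time in s.
With the tool pointing down it reaches from about 0.25 to 0.725 m from the base axis. Payload 9.7 kg.
Tool frame: the origin (TCP) lies midway between the tips of the shut fingers; the grasp point (between the pads) lies 19 mm behind it (grip_point_offset is the distance from the TCP to the grasp point, in m); y points along the fingers, z is the direction in which the jaws open and shut, and the axes are right-handed (so a half turn about y gives the same grasp; the last joint's range is limited). The gripper opens to 85 mm and grips with 20 to 120 N. Pads are 22 mm wide; open, the fingers measure 114 mm over their backs; the gripper's body (76 mm by 85 mm) begins 54 mm behind the grasp point. The pads swing forward as they close: fully open they stand 13 mm farther back than shut.
Start: joints at [70.703, 4.979, 10.078, 95.1, 0, 90], TCP at [0.182, 0.519, 0.231] pointing down, gripper open.
Joint ranges: [-179.16, 179.16], [-48.56, 103.87], [-65.8, 70.77], [-126.05, 130.52], [-82.76, 87.17], [-180, 180]. Speed limits (degrees/s): [127.2, 127.2, 147.25, 180, 180, 180].

### API

Orientations are given as [roll, pitch, yaw] about the fixed x, y, z axes, in that order (R = Rz(yaw) Ry(pitch) Rx(roll)).
In Python, from workcell import get_obs, camera, job_done, grip_point_offset gives the robot as it stands.
- The arm moves only by the tool move_arm, never from a script. Its argument "deltas" is a list that holds one entry, the list of rows, each a list of 4 numbers: the shift along the tool's x, y, z in m, then the turn about the tool's y in degrees. A call has 1 to 5 rows; each row is the pose to reach, as a shift and turn from the pose commanded when the call began, along the tool's axes at that moment; what a row does not reach only later rows make up. A row lasts 1/10 s, in which the tool goes at most 50 mm and 8.59 degrees, less where a joint would pass 70% of its speed; a pose out of reach is approached as far as the arm can. A call with a gripper value outside its range is refused whole. "claw" is the finger opening in m, from 0 to 0.0854, set as the call begins (left out, the last holds). The fingers move at their own pace and stop on an object; "newtons" is the grip in N (left out, the last holds). Time passes only in rows, so rows that repeat a pose let the fingers close. It gives the time, the measured TCP pose, the force and the opening at its end, in the units of the state.
- get_obs(): the state, without advancing time (a new reading comes with each control period).
- camera(name): name is "side" or "top" or "wrist"; returns a dict with "color" (384x512x3 uint8, blue, green, red), "range_z" (384x512 float32, m along the optical axis (not along the pixel's ray), 0 where there is no reading), "fx", "fy", "cx", "cy" (pixels), "T" (4x4, takes a point from camera to world coordinates). Camera axes: x right, y down, z forward; pixel columns grow to the right and rows downward; lengths in m; the calibration is good to about 2 mm. A picture is of the moment at which its call begins.
- job_done(): hands the job in, once; it reports no verdict.
The state is a dict: "time": time; "q": joint angles; "qd": joint speeds; "joint_efforts": joint torques, N m; "ee_pos": TCP position; "tcp_rot": TCP orientation; "wrist_force": force on the tool from outside, world axes, zero at the start; "torque": the same for the moment, N m; "opening": finger opening in m.
Only numpy, scipy, OpenCV 4.12 (cv2) and the standard library are available. Lean on these libraries where they do the work, as an engineer would, in place of code of your own. Each camera call takes 0.05 s, during which the arm holds its last target. There are 200 camera calls.

## Working session

There is one attempt and no reset: what is moved stays moved. The work goes in short steps, Python scripts to look and compute and a tool call to move; the robot and the scene stay as the last step left them, time stands still between calls to the robot, and variables do not carry over. Pictures are saved under pics/ and viewed, about 8 in all and at most 12, crops included, and the job is handed in when it is done.

Besides the shell and the picture viewer there is one more tool, called by a JSON object that holds its "method" and its "body". move_arm: Moves the arm, as the interface text tells. Its arguments: {"type":"object","properties":{"deltas":{"type":"array"},"claw":{"type":"number"},"newtons":{"type":"number"}},"required":["deltas"]}

```bash
ls; mkdir -p pics; python3 - <<'E'
from workcell import *
import cv2,numpy as np
o=get_obs();print(o, grip_point_offset)
for n in("top","side"):
    c=camera(n);cv2.imwrite(f"pics/{n}0.png",c["color"]);np.savez(f"{n}0.npz",**c);print(n,c["fx"],c["cx"],c["cy"],c["T"].round(3).tolist())
E
```

```text
pics
{'time': 0.0, 'q': array([7.07039734e+01, 5.01000451e+00, 1.00333201e+01, 9.50993549e+01,
       1.41860721e-03, 8.99988116e+01]), 'qd': array([-0.18584556, -0.00107351, -0.05384559, -0.05095993, -0.09849324,
        0.01138875]), 'joint_efforts': array([-4.70951636e-04, -5.20390606e+01,  4.64803219e+01,  1.63072301e-02,
        2.56154999e-05, -3.57394200e-06]), 'ee_pos': array([0.18166223, 0.5188826 , 0.23058343]), 'tcp_rot': array([-9.00760393e+01,  1.42018312e-03, -1.92948401e+01]), 'wrist_force': array([ 0.23670188, -0.34279853, -0.31750748]), 'torque': array([ 0.01940724, -0.04000594,  0.00777752]), 'opening': 0.08594265632788438} 0.0187
top 431.0467744654994 255.98704263991942 189.63744160054782 [[0.07, -0.976, 0.204, 0.308], [-0.998, -0.069, 0.01, -0.101], [0.004, -0.205, -0.979, 1.044], [0.0, 0.0, 0.0, 1.0]]
side 406.2486540818719 251.28980949936314 193.8206675782757 [[1.0, 0.022, -0.009, 0.524], [0.017, -0.403, 0.915, -1.102], [0.017, -0.915, -0.404, 0.481], [0.0, 0.0, 0.0, 1.0]]
```

View pics/top0.png

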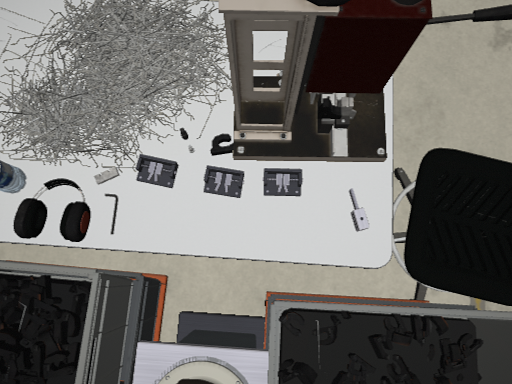

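View pics/side0.png

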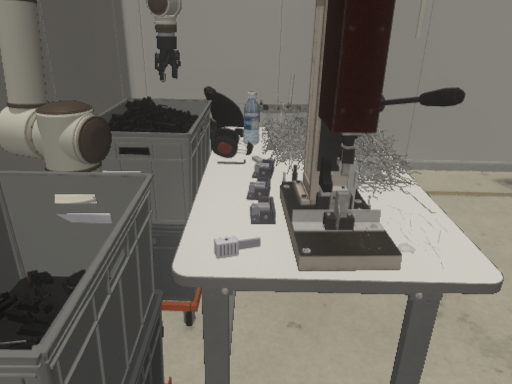

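Top view: the heads sit at about (157,171), (224,181) and (283,182), mouths facing down the image (-x). The feeler block is at (361,218) with its nose at (352,190). The press stands just behind the heads. Next I'll measure poses.

```bash
cat > h.py <<'E'
import numpy as np,cv2
def cloud(c):
    z=c["range_z"];v,u=np.mgrid[:384,:512]
    p=np.stack([(u-c["cx"])/c["fx"]*z,(v-c["cy"])/c["fy"]*z,z],-1)
    return p@c["T"][:3,:3].T+c["T"][:3,3]
def ortho(c,h,x0,x1,y0,y1,s):
    """image of plane z=h; rows: x decreasing, cols: y decreasing; s px per m"""
    W=int((y1-y0)*s);H=int((x1-x0)*s)
    v,u=np.mgrid[:H,:W]
    P=np.stack([x1-v/s,y1-u/s,np.full(u.shape,h)],-1)
    q=(P-c["T"][:3,3])@c["T"][:3,:3]
    return cv2.remap(c["color"],(q[...,0]/q[...,2]*c["fx"]+c["cx"]).astype(np.float32),(q[...,1]/q[...,2]*c["fy"]+c["cy"]).astype(np.float32),cv2.INTER_CUBIC)
E
python3 - <<'E'
from h import *
c=dict(np.load("top0.npz"));P=cloud(c)
print("table z",np.median(P[215:235,250:340,2]))
for n,(u0,u1,v0,v1) in dict(h1=(132,184,148,192),h2=(198,250,160,202),h3=(257,308,163,202),f=(340,375,182,240)).items():
    Q=P[v0:v1,u0:u1].reshape(-1,3);Q=Q[(Q[:,2]>.012)&(Q[:,2]<.06)]
    r=cv2.minAreaRect((Q[:,:2]*1000).astype(np.float32));print(n,len(Q),r,Q[:,2].max(), Q[Q[:,2]>.03].mean(0))
cv2.imwrite("pics/o1.png",ortho(c,.034,.22,.48,-.46,.24,1100))
E
```

```text
table z -0.0005939779422936553
h1 633 ((558.7722778320312, 169.61331176757812), (120.42525482177734, 64.15049743652344), 73.99467468261719) 0.045345197613681054 [0.56231877 0.1570735  0.03385489]
h2 562 ((539.0271606445312, -7.8881072998046875), (98.14688873291016, 59.224552154541016), 83.23321533203125) 0.040040149610861775 [ 0.54809414 -0.00827428  0.03414055]
h3 553 ((547.2685546875, -150.42359924316406), (58.469696044921875, 94.28909301757812), 1.8229343891143799) 0.041746598947527636 [ 0.55628094 -0.15094794  0.03415937]
f 373 ((491.50970458984375, -333.852294921875), (101.05184936523438, 26.74513816833496), 16.893362045288086) 0.04173808402593915 [ 0.4708497  -0.33938943  0.0365993 ]
```

View pics/o1.png

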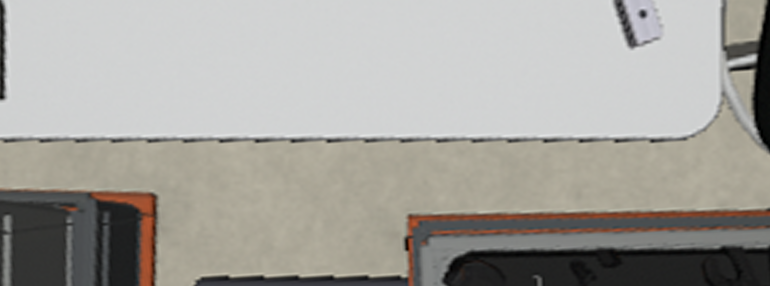

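```bash
cat >> h.py <<'E'
def plan(x,y,z,yaw):
    from workcell import get_obs
    from scipy.spatial.transform import Rotation as R
    o=get_obs();r=o["tcp_rot"];d=R.from_euler("xyz",r,degrees=True).inv().apply(np.array([x,y,z])-o["ee_pos"])
    print("t",o["time"],"at",o["ee_pos"].round(4),r.round(2),"-> shift",d.round(4),"turn",round(-(yaw-r[2]),2))
E
python3 -c "
from h import plan
plan(.40,.1,.28,5)"
```

```text
t 0.1 at [0.1817 0.5189 0.2307] [-90.07  -0.   -19.3 ] -> shift [ 0.3445 -0.0489 -0.3233] turn -24.3
```

{"method": "move_arm", "body": {"deltas": [[[0.3445, -0.049, -0.3233, -24.3], [0.3445, -0.049, -0.3233, -24.3], [0.3445, -0.049, -0.3233, -24.3], [0.3445, -0.049, -0.3233, -24.3], [0.3445, -0.049, -0.3233, -24.3]]]}}

```text
time: 0.6
ee_pos: [0.296, 0.2986, 0.2568]
tcp_rot: [-90.0, 0.0, 5.1]
wrist_force: [0.8, 0.2, 0.9]
opening: 0.0854
```

```bash
python3 -c "
from h import plan
plan(.40,.1,.28,5)"
```

```text
t 0.6 at [0.296  0.2986 0.2568] [-90.01   0.     5.05] -> shift [ 0.0861 -0.0231 -0.207 ] turn 0.05
```

{"method": "move_arm", "body": {"deltas": [[[0.086, -0.023, -0.2, 0], [0.086, -0.023, -0.2, 0], [0.086, -0.023, -0.2, 0], [0.086, -0.023, -0.2, 0], [0.086, -0.023, -0.2, 0]]]}}

```text
time: 1.1
ee_pos: [0.4, 0.1054, 0.2801]
tcp_rot: [-90.0, -0.0, 4.8]
wrist_force: [-1.3, 0.8, -0.3]
opening: 0.0853
```

```bash
python3 - <<'E'
from h import *
from workcell import *
c=camera("wrist");np.savez("w1.npz",**c);cv2.imwrite("pics/w1.png",c["color"]);print(c["T"].round(3).tolist(),c["fx"],get_obs()["ee_pos"])
plan(.47,-.1,.3,5)
E
```

```text
[[-0.083, 0.95, 0.302, 0.323], [0.997, 0.08, 0.024, 0.1], [-0.001, 0.303, -0.953, 0.422], [0.0, 0.0, 0.0, 1.0]] 267.65366859766254 [0.40052153 0.10493042 0.2800015 ]
t 1.15 at [0.4005 0.1049 0.28  ] [-9.006e+01 -2.000e-02  4.790e+00] -> shift [ 0.0521 -0.0198 -0.21  ] turn -0.21
```

View pics/w1.png

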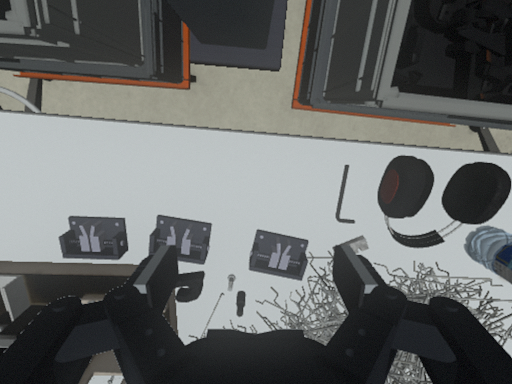

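The wrist view is wide. It shows the heads at (95,237), (180,240) and (278,253), mouths towards the robot (up in this picture). I'll go closer for precise measurements.

```bash
python3 -c "
from h import plan
plan(.495,.08,.17,0)"
```

```text
t 1.15 at [0.4005 0.1049 0.28  ] [-9.006e+01 -2.000e-02  4.790e+00] -> shift [ 0.092   0.1101 -0.0326] turn 4.79
```

{"method": "move_arm", "body": {"deltas": [[[0.092, 0.11, -0.033, 4.8], [0.092, 0.11, -0.033, 4.8], [0.092, 0.11, -0.033, 4.8], [0.092, 0.11, -0.033, 4.8], [0.092, 0.11, -0.033, 4.8]]]}}

```text
time: 1.65
ee_pos: [0.4928, 0.0837, 0.1688]
tcp_rot: [-90.0, 0.2, 0.2]
wrist_force: [-0.0, 0.1, 0.6]
opening: 0.0852
```

```bash
python3 - <<'E'
from h import *
from workcell import *
c=camera("wrist");np.savez("w2.npz",**c)
plan(.495,-.08,.17,0)
E
```

```text
t 1.7 at [0.493  0.084  0.1702] [-9.e+01  4.e-02  2.e-01] -> shift [ 0.0014  0.0002 -0.164 ] turn 0.2
```

{"method": "move_arm", "body": {"deltas": [[[0, 0, -0.16, 0], [0, 0, -0.16, 0], [0, 0, -0.16, 0], [0, 0, -0.16, 0], [0, 0, -0.16, 0]]]}}

```text
time: 2.2
ee_pos: [0.494, -0.0772, 0.1716]
tcp_rot: [-90.0, -0.1, 0.1]
wrist_force: [-0.6, 1.0, -0.4]
opening: 0.0857
```

```bash
python3 - <<'E'
from h import *
from workcell import *
c=camera("wrist");np.savez("w3.npz",**c)
print(get_obs()["ee_pos"])
d=dict(np.load("w2.npz"));t=dict(np.load("top0.npz"))
f=lambda c,y:ortho(c,.034,.50,.61,y-.06,y+.06,2000)
rows=[np.hstack([f(t,.163),f(t,-.008),f(t,-.151)]),np.hstack([f(d,.163),f(d,-.008),f(c,-.151)])]
I=np.vstack(rows);cv2.imwrite("pics/heads.png",I);print(I.shape)
plan(.42,-.34,.17,15)
E
```

```text
[ 0.49403388 -0.07597694  0.17133864]
(438, 720, 3)
t 2.25 at [ 0.494  -0.076   0.1713] [-90.    -0.12   0.15] -> shift [-0.0747  0.0012 -0.2638] turn -14.85
```

View pics/heads.png

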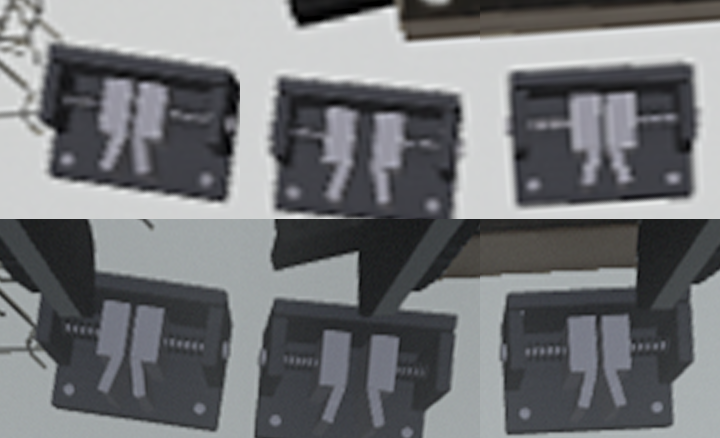

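Bottom row of the crops: the middle head (360,370) has the visibly wide 10 mm gap, so it is the slack one. The left and right heads have narrow gaps, at about (131,330) and (599,345). Next I'll fit gap lines from the jaw tops.

```bash
cat > gap.py <<'E'
from h import *
T=[dict(np.load(f)) for f in("top0.npz","w2.npz","w3.npz")]
C={"L":(.555,.163),"M":(.55,-.008),"R":(.555,-.151)}
for n,k,th in [("L",0,105),("L",1,88),("M",0,105),("M",1,88),("M",2,88),("R",0,105),("R",2,88)]:
    x0,y0=C[n];s=4000;I=ortho(T[k],.0325,x0-.06,x0+.05,y0-.06,y0+.06,s)
    g=cv2.GaussianBlur(cv2.cvtColor(I,cv2.COLOR_BGR2GRAY),(0,0),2)
    m=((g>th)&(g<185)).astype(np.uint8)
    N,l,st,ce=cv2.connectedComponentsWithStats(m)
    ok=[i for i in range(1,N) if 2000<st[i,4]<9000 and abs(ce[i,0]-240)<75 and abs(ce[i,1]-220)<110]
    print(n,k,[(st[i].tolist(),ce[i].round(0).tolist()) for i in ok])
    for i in ok:
        ct=max(cv2.findContours((l==i).astype(np.uint8),0,1)[0],key=cv2.contourArea)
        I=cv2.drawContours(I,[ct],-1,(0,0,255),1)
    if k or n=="x":
        cv2.imwrite(f"o_{n}{k}.png",I)
a=[cv2.imread(f"o_{q}.png") for q in("L1","M1","M2","R2")]
cv2.imwrite("pics/gaps.png",cv2.resize(np.vstack([np.hstack(a[:2]),np.hstack(a[2:])]),(655,600)))
E
python3 gap.py
```

```text
L 0 []
L 1 [([191, 140, 68, 186, 7804], [223.0, 217.0]), ([258, 150, 69, 185, 7756], [288.0, 226.0])]
M 0 [([160, 172, 73, 188, 8304], [197.0, 252.0]), ([260, 184, 83, 182, 8166], [292.0, 259.0])]
M 1 [([159, 179, 63, 187, 7650], [190.0, 257.0]), ([256, 189, 63, 186, 7784], [284.0, 266.0])]
M 2 [([160, 180, 65, 186, 8048], [192.0, 257.0]), ([257, 187, 65, 188, 8092], [287.0, 266.0])]
R 0 []
R 2 [([244, 168, 68, 187, 8154], [274.0, 246.0]), ([176, 170, 60, 187, 8078], [208.0, 248.0])]
```

View pics/gaps.png

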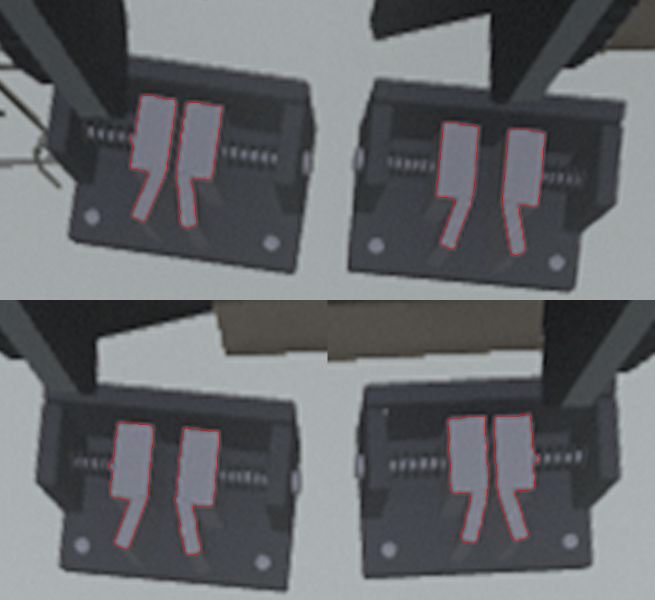

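Contours follow the jaw tops cleanly, and the jaw length of about 187 px is 47 mm as specified.

```bash
cat >> gap.py <<'E'
print()
for n,k,th in [("L",0,110),("L",1,88),("M",0,105),("M",1,88),("M",2,88),("R",0,110),("R",2,88)]:
    x0,y0=C[n];s=4000;I=ortho(T[k],.0325,x0-.06,x0+.05,y0-.06,y0+.06,s)
    g=cv2.GaussianBlur(cv2.cvtColor(I,cv2.COLOR_BGR2GRAY),(0,0),2)
    for t in (th,th+8,th+16):
        N,l,st,ce=cv2.connectedComponentsWithStats(((g>t)&(g<185)).astype(np.uint8))
        ok=[i for i in range(1,N) if 3000<st[i,4]<9000 and abs(ce[i,0]-240)<75 and abs(ce[i,1]-220)<110]
        if len(ok)==2: break
    else: print(n,k,"no");continue
    ok.sort(key=lambda i:ce[i,0]);a,b=ok
    top=max(st[a,1],st[b,1])
    r=np.arange(top+15,top+100)
    e=np.array([(np.where(l[v]==a)[0].max()+.5,np.where(l[v]==b)[0].min()-.5) for v in r])
    pl,pr=np.polyfit(r,e[:,0],1),np.polyfit(r,e[:,1],1);m=np.polyfit(r,e.mean(1),1)
    # world y = y0+.06-u/s, x = x0+.05-v/s ; along +x: dv=-1 -> du=-m, dy=+m
    yaw=np.arctan(m[0])
    rear=(st[a,1]+st[b,1])/2
    X=x0+.05-rear/s; Y=y0+.06-np.polyval(m,rear)/s
    o=np.array([X,Y])-.018*np.array([np.cos(yaw),np.sin(yaw)])
    print(n,k,"yaw",np.degrees(yaw).round(2),np.degrees(np.arctan([pl[0],pr[0]])).round(1),"gap mm",((e[:,1]-e[:,0]).mean()/4*np.cos(yaw)).round(1),"origin",o.round(4),"home",(o+.022*np.array([np.cos(yaw),np.sin(yaw)])).round(4), "line of jaw cents", np.degrees(np.arctan2(ce[b][1]-ce[a][1],ce[b][0]-ce[a][0])).round(1))
E
python3 gap.py|sed '1,/^$/d'
```

```text
L 0 yaw -8.19 [-9.  -7.3] gap mm 3.3 origin [0.5522 0.1576] home [0.574  0.1544] line of jaw cents 6.3
L 1 yaw -8.14 [-8.4 -7.9] gap mm 3.2 origin [0.5509 0.159 ] home [0.5727 0.1559] line of jaw cents 8.1
M 0 yaw -5.39 [-4.9 -5.8] gap mm 10.2 origin [ 0.5376 -0.0093] home [ 0.5595 -0.0114] line of jaw cents 4.4
M 1 yaw -4.83 [-4.2 -5.4] gap mm 10.6 origin [ 0.5361 -0.0074] home [ 0.558  -0.0093] line of jaw cents 5.4
M 2 yaw -5.49 [-5.2 -5.8] gap mm 10.2 origin [ 0.5362 -0.008 ] home [ 0.5581 -0.0101] line of jaw cents 5.5
R 0 no
R 2 yaw 2.81 [2.9 2.7] gap mm 2.9 origin [ 0.5448 -0.1511] home [ 0.5667 -0.15  ] line of jaw cents -1.9
```

{"method": "move_arm", "body": {"deltas": [[[-0.075, 0, -0.264, -15], [-0.075, 0, -0.264, -15], [-0.075, 0, -0.264, -15], [-0.075, 0, -0.264, -15], [-0.075, 0, -0.264, -15]]]}}

```text
time: 2.75
ee_pos: [0.4292, -0.3088, 0.171]
tcp_rot: [-90.1, -0.1, 15.4]
wrist_force: [1.0, 0.3, -0.3]
opening: 0.0853
```

```bash
python3 - <<'E'
from h import *
from workcell import *
c=camera("wrist");np.savez("w4.npz",**c);print(get_obs()["ee_pos"])
s=4000
a=ortho(c,.038,.43,.57,-.40,-.29,s)
g=cv2.GaussianBlur(cv2.cvtColor(a,cv2.COLOR_BGR2GRAY),(0,0),2)
cv2.imwrite("pics/f.png",np.hstack([a,ortho(c,.03,.43,.57,-.40,-.29,s)])[:600])
E
```

```text
[ 0.42719508 -0.3145905   0.17040952]
```

View pics/f.png

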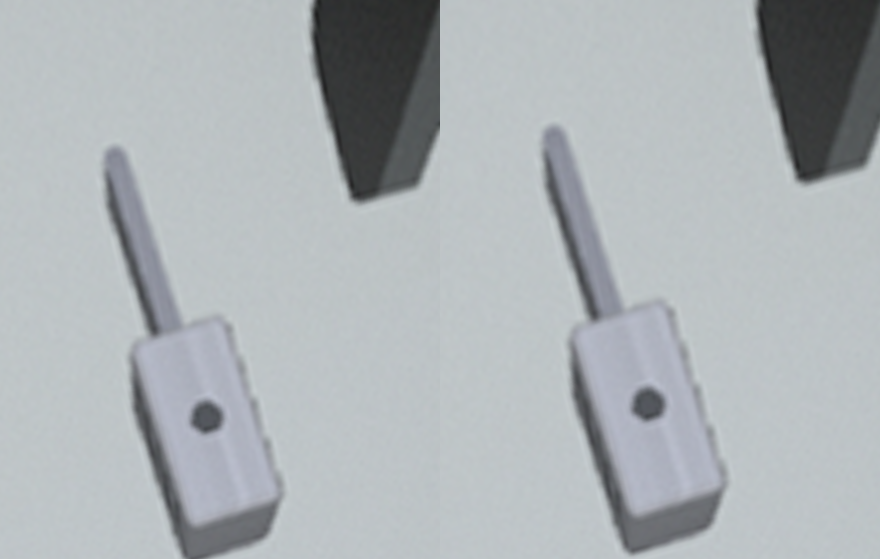

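The block top is at about (207,420) in the left crop. The blade nose is at (113,125) in the right one. The arm was still settling, so I'll re-measure numerically now that it has stopped.

```bash
cat > fe.py <<'E'
from h import *
def feeler(c,s=4000):
    a=ortho(c,.038,.40,.57,-.41,-.28,s);g=cv2.GaussianBlur(cv2.cvtColor(a,cv2.COLOR_BGR2GRAY),(0,0),1.5)
    hsv=cv2.cvtColor(a,cv2.COLOR_BGR2HSV)
    return a,g,hsv
E
python3 - <<'E'
from fe import *
from workcell import *
c=camera("wrist");np.savez("w5.npz",**c);print(get_obs()["ee_pos"])
a,g,h=feeler(c)
# background subtraction by colour: block is bluish/purple vs table greenish
b=cv2.GaussianBlur(a,(0,0),2).astype(int);d=b[...,1]-b[...,2]  # g-r
print("table",b[60,60],"block",[b[int((.57-.4648)*4000)+k,int((-.28+.3417)*4000)+20] for k in(-40,0,30)])
m=((d<2)&(b[...,2]>150)).astype(np.uint8)
N,l,st,ce=cv2.connectedComponentsWithStats(m)
for i in range(1,N):
    if st[i,4]>3000:
        r=cv2.minAreaRect(np.argwhere(l==i)[:,::-1].astype(np.float32));print(st[i],r, "world",.57-r[0][1]/4000,-.28-r[0][0]/4000)
# depth-based checks
P=cloud(c).reshape(-1,3);w=(P[:,0]>.42)&(P[:,0]<.56)&(P[:,1]<-.30)&(P[:,1]>-.39)
for lo,hi in((.034,.045),(.024,.033)):
    Q=P[w&(P[:,2]>lo)&(P[:,2]<hi)];r=cv2.minAreaRect((Q[:,:2]*1000).astype(np.float32));print(len(Q),r)
    X=Q[:,:2]-Q[:,:2].mean(0);U,S,V=np.linalg.svd(X);print(Q[:,:2].mean(0),np.degrees(np.arctan(V[0,1]/V[0,0])))
E
```

```text
[ 0.42806778 -0.31162954  0.17026918]
table [200 197 191] block [array([192, 180, 176]), array([192, 180, 175]), array([200, 187, 183])]
977 ((465.9139709472656, -341.9438781738281), (49.889739990234375, 26.117534637451172), 18.090055465698242)
[ 0.46454569 -0.34210411] 18.096020068698007
297 ((490.3407897949219, -334.0215148925781), (101.49750518798828, 26.936555862426758), 18.224695205688477)
[ 0.4953446  -0.33029368] 15.286386628062735
```

Depth fit: block 49.9 x 26.1 mm, centre (0.4659, -0.3419), yaw 18.1°, consistent with the nose seen in the image.

```bash
python3 -c "
from h import plan
plan(.4655,-.342,.10,18.1)"
```

```text
t 2.85 at [ 0.4281 -0.3116  0.1703] [-90.07  -0.    15.04] -> shift [ 0.0283  0.0703 -0.039 ] turn -3.06
```

{"method": "move_arm", "body": {"deltas": [[[0.028, 0.07, -0.039, -3.1], [0.028, 0.07, -0.039, -3.1], [0.028, 0.07, -0.039, -3.1], [0.028, 0.07, -0.039, -3.1], [0.028, 0.07, -0.039, -3.1]]]}}

```text
time: 3.35
ee_pos: [0.4669, -0.3381, 0.1017]
tcp_rot: [-90.1, -0.1, 18.4]
wrist_force: [-0.5, -0.4, 0.1]
opening: 0.0855
```

```bash
python3 -c "
from h import plan
plan(.4655,-.342,.006,18.1)"
```

```text
t 3.35 at [ 0.4669 -0.3381  0.1017] [-9.009e+01 -7.000e-02  1.840e+01] -> shift [-0.0027  0.0957 -0.0031] turn 0.3
```

{"method": "move_arm", "body": {"deltas": [[[-0.002, 0.03, -0.002, 0.2], [-0.002, 0.07, -0.002, 0.2], [-0.002, 0.095, -0.002, 0.2], [-0.002, 0.095, -0.002, 0.2], [-0.002, 0.095, -0.002, 0.2]]]}}

```text
time: 3.85
ee_pos: [0.4654, -0.3417, 0.0069]
tcp_rot: [-90.1, -0.1, 18.1]
wrist_force: [0.7, 0.4, 0.3]
opening: 0.0857
```

```bash
python3 -c "
from h import plan
plan(.4655,-.342,.006,18.1)"
```

```text
t 3.85 at [ 0.4654 -0.3417  0.0069] [-9.008e+01 -6.000e-02  1.813e+01] -> shift [-0.      0.0009 -0.0004] turn 0.03
```

Right on target, so I'll close the gripper.

{"method": "move_arm", "body": {"deltas": [[[0, 0, 0, 0], [0, 0, 0, 0], [0, 0, 0, 0], [0, 0, 0, 0], [0, 0, 0, 0]]], "claw": 0.015, "newtons": 60}}

```text
time: 4.35
ee_pos: [0.4652, -0.342, 0.0057]
tcp_rot: [-90.1, -0.0, 18.1]
wrist_force: [-0.3, -0.0, 6.0]
opening: 0.0254
```

{"method": "move_arm", "body": {"deltas": [[[0, 0, 0, 0], [0, 0, 0, 0], [0, 0, 0, 0], [0, 0, 0, 0], [0, 0, 0, 0]]]}}

```text
time: 4.85
ee_pos: [0.4652, -0.342, 0.0057]
tcp_rot: [-90.1, -0.0, 18.1]
wrist_force: [-0.3, 0.2, 5.4]
opening: 0.0255
```

{"method": "move_arm", "body": {"deltas": [[[0, -0.01, 0, 0], [0, -0.03, 0, 0], [0, -0.05, 0, 0], [0, -0.05, 0, 0]]]}}

```text
time: 5.25
ee_pos: [0.4659, -0.3426, 0.0578]
tcp_rot: [-90.2, -0.1, 18.1]
wrist_force: [-0.1, -0.2, -2.2]
opening: 0.0251
```

```bash
python3 -c "
from h import plan
plan(.4229,-.157,.056,2.8)"
```

```text
t 5.25 at [ 0.4659 -0.3426  0.0578] [-90.18  -0.13  18.1 ] -> shift [0.0168 0.0012 0.1897] turn 15.3
```

{"method": "move_arm", "body": {"deltas": [[[0.017, 0, 0.19, 15.3], [0.017, 0, 0.19, 15.3], [0.017, 0, 0.19, 15.3], [0.017, 0, 0.19, 15.3], [0.017, 0, 0.19, 15.3]]]}}

```text
time: 5.75
ee_pos: [0.4202, -0.1522, 0.0539]
tcp_rot: [-89.9, 0.1, 3.0]
wrist_force: [0.1, -0.9, -1.1]
opening: 0.0256
```

{"method": "move_arm", "body": {"deltas": [[[0, 0, 0, 0]]]}}

```text
time: 5.85
ee_pos: [0.4218, -0.1551, 0.0544]
tcp_rot: [-90.0, 0.0, 2.9]
wrist_force: [-0.0, 0.2, -1.5]
opening: 0.0254
```

```bash
python3 - <<'E'
from h import *
from workcell import *
c=camera("wrist");np.savez("w6.npz",**c);o=get_obs();x,y,z=o["ee_pos"];print(o["ee_pos"],o["tcp_rot"])
h=z-.006
cv2.imwrite("pics/held.png",np.hstack([c["color"][130:],cv2.resize(ortho(c,h+.03,.38,.59,-.22,-.08,2000),None,fx=.6,fy=.6)]) if 0 else c["color"])
P=cloud(c).reshape(-1,3)
w=(np.abs(P[:,1]-y)<.03)&(P[:,0]>x-.04)&(P[:,0]<x+.09)
for lo,hi in((h+.035,h+.042),(h+.026,h+.033)):
    Q=P[w&(P[:,2]>lo)&(P[:,2]<hi)]
    if len(Q)>10: print(len(Q),Q.mean(0).round(4),cv2.minAreaRect((Q[:,:2]*1000).astype(np.float32)))
plan(.4229,-.157,.056,2.8)
E
```

```text
[ 0.42196202 -0.15593743  0.0545126 ] [-9.00156982e+01  5.24487987e-03  2.84039838e+00]
4956 [ 0.4195 -0.1548  0.0861] ((422.1204528808594, -154.44793701171875), (49.40422058105469, 51.243133544921875), 52.3586540222168)
773 [ 0.4145 -0.155   0.0781] ((424.95306396484375, -159.50294494628906), (46.85454177856445, 62.569644927978516), 65.76094818115234)
t 5.9 at [ 0.422  -0.1559  0.0545] [-9.002e+01  1.000e-02  2.840e+00] -> shift [ 0.0009 -0.0015 -0.0011] turn 0.04
```

View pics/held.png

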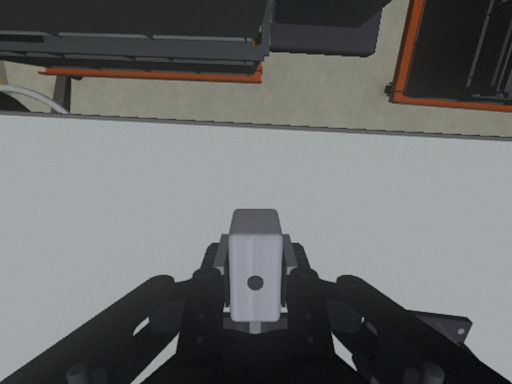

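The block is held square between the pads, centred at column 256, with the blade root visible below it at (256,325). Lowering now, then sliding in gently.

{"method": "move_arm", "body": {"deltas": [[[0.001, 0.02, -0.001, 0], [0.001, 0.04, -0.001, 0], [0.001, 0.0475, -0.001, 0], [0.001, 0.0475, -0.001, 0], [0.001, 0.0475, -0.001, 0]]]}}

```text
time: 6.4
ee_pos: [0.4231, -0.1575, 0.0074]
tcp_rot: [-90.0, 0.0, 2.7]
wrist_force: [-0.7, -0.7, -1.8]
opening: 0.0253
```

```bash
python3 -c "
from h import plan
plan(.4229,-.157,.0065,2.8)
from workcell import get_obs;print(get_obs()['wrist_force'])"
```

```text
t 6.4 at [ 0.4231 -0.1575  0.0074] [-9.00e+01  1.00e-02  2.74e+00] -> shift [-0.0002  0.0009  0.0005] turn -0.06
[-0.7181543  -0.72687702 -1.81600014]
```

{"method": "move_arm", "body": {"deltas": [[[0.01, 0.0005, 0.0005, 0], [0.019, 0.0005, 0.0005, 0], [0.026, 0.0005, 0.0005, 0], [0.026, 0.0005, 0.0005, 0]]]}}

```text
time: 6.8
ee_pos: [0.4501, -0.1551, 0.0069]
tcp_rot: [-90.0, -0.0, 2.8]
wrist_force: [-0.3, -0.4, -1.7]
opening: 0.0252
```

{"method": "move_arm", "body": {"deltas": [[[0.003, 0, 0, 0], [0.006, 0, 0, 0], [0.009, 0, 0, 0], [0.009, 0, 0, 0]]]}}

```text
time: 7.2
ee_pos: [0.4572, -0.1556, 0.0065]
tcp_rot: [-90.1, 0.1, 2.7]
wrist_force: [-3.4, -6.9, -3.6]
opening: 0.0248
```

{"method": "move_arm", "body": {"deltas": [[[0, 0, -0.001, 0], [0.002, 0, -0.001, 0], [0.002, 0, -0.001, 0]]]}}

```text
time: 7.5
ee_pos: [0.4581, -0.1558, 0.0063]
tcp_rot: [-90.0, 0.2, 2.7]
wrist_force: [-9.1, -4.9, -0.2]
opening: 0.0252
```

{"method": "move_arm", "body": {"deltas": [[[0.001, 0, -0.0008, 0], [0.002, 0, -0.0008, 0], [0.002, 0, -0.0008, 0], [0.002, 0, -0.0008, 0]]]}}

```text
time: 7.9
ee_pos: [0.4586, -0.156, 0.0059]
tcp_rot: [-90.0, 0.4, 2.8]
wrist_force: [-16.5, -2.4, 3.6]
opening: 0.0253
```

The nose stopped about 31 mm short of home, with 16 N rising and no yield, so the right head looks like the locked one. Backing off and going to the middle head.

{"method": "move_arm", "body": {"deltas": [[[-0.015, 0, 0, 0], [-0.045, -0.001, 0, 0], [-0.045, -0.03, 0, 0], [-0.045, -0.05, 0, 0], [-0.045, -0.05, 0, 0]]]}}

```text
time: 8.4
ee_pos: [0.4186, -0.1588, 0.0597]
tcp_rot: [-90.1, -0.3, 2.8]
wrist_force: [0.6, -0.2, -1.0]
opening: 0.0251
```

```bash
python3 -c "
from h import plan
plan(.4147,.0023,.0555,-5.2)"
```

```text
t 8.4 at [ 0.4186 -0.1588  0.0597] [-90.09  -0.27   2.81] -> shift [0.004  0.0039 0.1611] turn 8.01
```

{"method": "move_arm", "body": {"deltas": [[[0.004, 0.002, 0.161, 8], [0.004, 0.002, 0.161, 8], [0.004, 0.002, 0.161, 8], [0.004, 0.002, 0.161, 8], [0.004, 0.002, 0.161, 8]]]}}

```text
time: 8.9
ee_pos: [0.4128, 0.0049, 0.0539]
tcp_rot: [-90.0, 0.0, -5.0]
wrist_force: [0.3, -0.3, -2.0]
opening: 0.0254
```

```bash
python3 -c "
from h import plan
plan(.4147,.0023,.007,-5.2)"
```

```text
t 8.9 at [0.4128 0.0049 0.0539] [-8.997e+01  4.000e-02 -4.970e+00] -> shift [ 0.0022  0.0469 -0.0025] turn 0.23
```

{"method": "move_arm", "body": {"deltas": [[[0.001, 0.02, -0.002, 0.1], [0.001, 0.04, -0.002, 0.1], [0.001, 0.0465, -0.002, 0.1], [0.001, 0.0465, -0.002, 0.1], [0.001, 0.0465, -0.002, 0.1]]]}}

```text
time: 9.4
ee_pos: [0.4142, 0.0002, 0.0088]
tcp_rot: [-90.0, -0.0, -5.3]
wrist_force: [0.5, 0.2, -1.6]
opening: 0.0251
```

```bash
python3 -c "
from h import plan
plan(.4147,.0023,.0065,-5.2)"
```

```text
t 9.4 at [4.142e-01 2.000e-04 8.800e-03] [-9.00e+01 -2.00e-02 -5.33e+00] -> shift [0.0003 0.0023 0.0021] turn -0.13
```

{"method": "move_arm", "body": {"deltas": [[[0, 0.001, 0.002, 0], [0.01, 0.0015, 0.002, 0], [0.02, 0.0015, 0.002, 0], [0.028, 0.0015, 0.002, 0], [0.028, 0.0015, 0.002, 0]]]}}

```text
time: 9.9
ee_pos: [0.4433, -0.0002, 0.0069]
tcp_rot: [-90.0, -0.0, -5.3]
wrist_force: [-0.2, -0.6, -2.2]
opening: 0.0253
```

{"method": "move_arm", "body": {"deltas": [[[0.005, 0, 0, 0], [0.01, 0, 0, 0], [0.014, 0, 0, 0], [0.018, 0, 0, 0], [0.018, 0, 0, 0]]]}}

```text
time: 10.4
ee_pos: [0.4604, -0.0018, 0.0069]
tcp_rot: [-90.0, -0.0, -5.3]
wrist_force: [-0.1, 0.3, -2.5]
opening: 0.0254
```

{"method": "move_arm", "body": {"deltas": [[[0.005, 0, 0, 0], [0.01, 0, 0, 0], [0.014, 0, 0, 0], [0.016, 0, 0, 0], [0.016, 0, 0, 0]]]}}

```text
time: 10.9
ee_pos: [0.4761, -0.0032, 0.0068]
tcp_rot: [-90.0, 0.0, -5.3]
wrist_force: [-0.3, 0.2, -1.8]
opening: 0.0252
```

{"method": "move_arm", "body": {"deltas": [[[-0.03, 0, 0, 0], [-0.06, 0, 0, 0], [-0.065, -0.01, 0, 0], [-0.065, -0.05, 0, 0], [-0.065, -0.05, 0, 0]]]}}

```text
time: 11.4
ee_pos: [0.4138, 0.0028, 0.0618]
tcp_rot: [-90.0, -0.4, -5.3]
wrist_force: [1.3, -1.4, -2.4]
opening: 0.0254
```

```bash
python3 -c "
from h import plan
import numpy as np
y=np.radians(-8.1);plan(.5512-.122*np.cos(y),.158-.122*np.sin(y),.0555,-8.1)"
```

```text
t 11.4 at [0.4138 0.0028 0.0618] [-89.96  -0.42  -5.29] -> shift [0.0007 0.0064 0.1731] turn 2.81
```

The middle head is slack: the nose reached +17 mm with no drag. Now the left head.

{"method": "move_arm", "body": {"deltas": [[[0.002, 0.003, 0.172, 2.8], [0.002, 0.003, 0.172, 2.8], [0.002, 0.003, 0.172, 2.8], [0.002, 0.003, 0.172, 2.8], [0.002, 0.003, 0.172, 2.8]]]}}

```text
time: 11.9
ee_pos: [0.4294, 0.1766, 0.0536]
tcp_rot: [-90.0, -0.0, -7.9]
wrist_force: [-0.2, -0.5, -1.6]
opening: 0.0247
```

```bash
python3 -c "
from h import plan
plan(.4304,.1752,.007,-8.1)"
```

```text
t 11.9 at [0.4294 0.1766 0.0536] [-8.996e+01 -1.000e-02 -7.890e+00] -> shift [ 0.0012  0.0466 -0.0013] turn 0.21
```

{"method": "move_arm", "body": {"deltas": [[[0, 0.02, 0, 0], [0, 0.04, 0, 0], [0, 0.0465, 0, 0], [0, 0.0465, 0, 0], [0, 0.0465, 0, 0]]]}}

```text
time: 12.4
ee_pos: [0.4294, 0.1736, 0.0079]
tcp_rot: [-90.0, -0.0, -8.1]
wrist_force: [0.1, -0.8, -2.4]
opening: 0.0251
```

```bash
python3 -c "
from h import plan
plan(.4304,.1752,.0065,-8.1)"
```

```text
t 12.4 at [0.4294 0.1736 0.0079] [-8.999e+01 -3.000e-02 -8.130e+00] -> shift [0.0007 0.0014 0.0017] turn -0.03
```

{"method": "move_arm", "body": {"deltas": [[[0, 0.001, 0.0015, 0], [0.01, 0.001, 0.0015, 0], [0.02, 0.001, 0.0015, 0], [0.027, 0.001, 0.0015, 0], [0.027, 0.001, 0.0015, 0]]]}}

```text
time: 12.9
ee_pos: [0.4571, 0.1714, 0.0064]
tcp_rot: [-90.0, -0.0, -8.1]
wrist_force: [-0.5, 1.5, -2.4]
opening: 0.0254
```

{"method": "move_arm", "body": {"deltas": [[[0.003, 0, 0, 0], [0.006, 0, 0, 0], [0.008, 0, 0, 0], [0.008, 0, 0, 0]]]}}

```text
time: 13.3
ee_pos: [0.464, 0.1706, 0.0064]
tcp_rot: [-90.0, 0.0, -8.1]
wrist_force: [0.2, 2.2, -2.6]
opening: 0.0252
```

{"method": "move_arm", "body": {"deltas": [[[0.002, 0, 0.0005, 0], [0.004, 0, 0.0005, 0], [0.006, 0, 0.0005, 0], [0.006, 0, 0.0005, 0]]]}}

```text
time: 13.7
ee_pos: [0.4702, 0.17, 0.0064]
tcp_rot: [-90.0, -0.0, -8.1]
wrist_force: [0.2, 1.0, -3.1]
opening: 0.0254
```

{"method": "move_arm", "body": {"deltas": [[[0.003, 0, 0, 0], [0.006, 0, 0, 0], [0.008, 0, 0, 0], [0.008, 0, 0, 0]]]}}

```text
time: 14.1
ee_pos: [0.4784, 0.1689, 0.0064]
tcp_rot: [-90.0, -0.0, -8.1]
wrist_force: [0.6, 1.0, -2.1]
opening: 0.0255
```

{"method": "move_arm", "body": {"deltas": [[[0.003, 0, 0, 0], [0.006, 0, 0, 0]]]}}

```text
time: 14.3
ee_pos: [0.4839, 0.1681, 0.0064]
tcp_rot: [-90.0, 0.0, -8.1]
wrist_force: [-2.0, 0.6, -2.3]
opening: 0.025
```

{"method": "move_arm", "body": {"deltas": [[[0.003, 0, 0, 0], [0.006, 0, 0, 0]]]}}

```text
time: 14.5
ee_pos: [0.49, 0.1672, 0.0064]
tcp_rot: [-90.0, 0.0, -8.1]
wrist_force: [-2.1, 1.0, -1.3]
opening: 0.0253
```

```bash
python3 - <<'E'
from h import *
from workcell import *
c=camera("side");cv2.imwrite("pics/s1.png",cv2.resize(c["color"][130:240,190:340],None,fx=5,fy=5,interpolation=2))
o=get_obs();print(o["wrist_force"],o["ee_pos"])
E
```

```text
[ 0.73765568 -0.35620888 -2.34535185] [0.49034781 0.16718625 0.00637011]
```

View pics/s1.png

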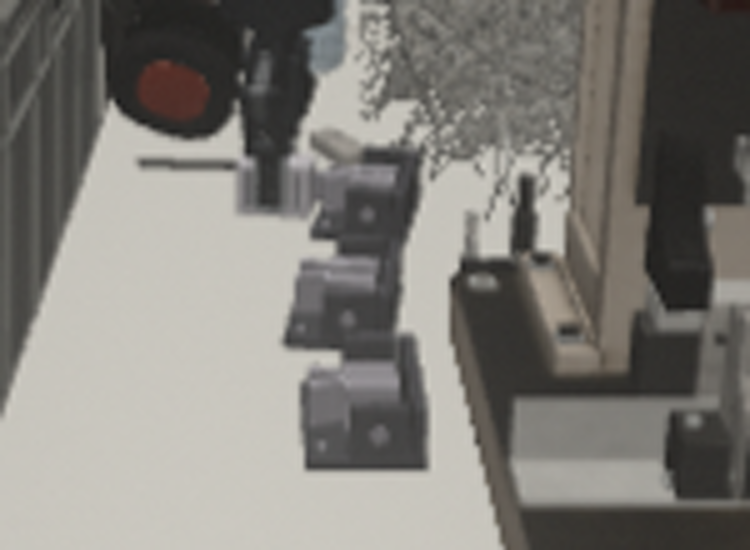

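The block (275,188) is right up to the left head with its blade in the gap, and it drags about 2 N while moving. That makes the left head the fit. Advancing to the stop.

{"method": "move_arm", "body": {"deltas": [[[0.002, 0, 0, 0], [0.0035, 0, 0, 0], [0.0045, 0, 0, 0]]]}}

```text
time: 14.85
ee_pos: [0.4942, 0.1666, 0.0063]
tcp_rot: [-90.0, 0.0, -8.1]
wrist_force: [-2.6, 1.7, -2.2]
opening: 0.025
```

{"method": "move_arm", "body": {"deltas": [[[0.001, 0, 0, 0], [0.002, 0, 0, 0]]]}}

```text
time: 15.05
ee_pos: [0.4953, 0.1664, 0.0064]
tcp_rot: [-90.0, 0.1, -8.1]
wrist_force: [-11.0, 2.9, 3.9]
opening: 0.0255
```

{"method": "move_arm", "body": {"deltas": [[[0.001, 0, 0, 0], [0.002, 0, 0, 0]]]}}

```text
time: 15.25
ee_pos: [0.4954, 0.1664, 0.0064]
tcp_rot: [-90.0, 0.3, -8.1]
wrist_force: [-21.9, 4.0, 11.6]
opening: 0.025
```

{"method": "move_arm", "body": {"deltas": [[[-0.0015, 0.0005, 0, 0], [-0.0025, 0.001, 0, 0], [-0.0025, 0.0013, 0, 0]]]}}

```text
time: 15.55
ee_pos: [0.4952, 0.1666, 0.0055]
tcp_rot: [-90.0, 0.0, -8.1]
wrist_force: [-6.2, 0.8, 5.3]
opening: 0.0253
```

{"method": "move_arm", "body": {"deltas": [[[0, 0, 0, 0], [0, 0, 0, 0], [0, 0, 0, 0], [0, 0, 0, 0]]], "claw": 0.05}}

```text
time: 15.95
ee_pos: [0.496, 0.1664, 0.0052]
tcp_rot: [-90.0, -0.0, -8.1]
wrist_force: [0.3, -0.4, 0.2]
opening: 0.0499
```

{"method": "move_arm", "body": {"deltas": [[[0, -0.02, 0, 0], [0, -0.05, 0, 0], [0, -0.09, 0, 0], [-0.02, -0.13, 0, 0], [-0.05, -0.16, 0, 0]]]}}

```text
time: 16.45
ee_pos: [0.4467, 0.1734, 0.1674]
tcp_rot: [-90.0, -0.1, -8.2]
wrist_force: [-1.0, 0.5, -0.3]
opening: 0.05
```

{"method": "move_arm", "body": {"deltas": [[[0, 0, 0, 0], [0, 0, 0, 0], [0, 0, 0, 0]]]}}

```text
time: 16.75
ee_pos: [0.4463, 0.1733, 0.1641]
tcp_rot: [-90.0, 0.0, -8.1]
wrist_force: [-0.1, -1.4, -0.6]
opening: 0.0499
```

```bash
python3 - <<'E'
from h import *
from workcell import *
o=get_obs();print(o["ee_pos"],o["wrist_force"],o["opening"])
c=camera("wrist");t=camera("top")
for n,k in(("wrist",c),("top",t)):
    P=cloud(k).reshape(-1,3);w=(P[:,0]>.46)&(P[:,0]<.517)&(P[:,1]>.13)&(P[:,1]<.20)&(P[:,2]>.033)&(P[:,2]<.045)
    Q=P[w]
    if len(Q)>20:
        A=np.c_[Q[:,:2]-Q[:,:2].mean(0),np.ones(len(Q))];print(n,len(Q),cv2.minAreaRect((Q[:,:2]*1000).astype(np.float32)),"z",Q[:,2].mean(),"tilt deg",np.degrees(np.linalg.lstsq(A,Q[:,2],rcond=None)[0][:2]))
cv2.imwrite("pics/end.png",np.hstack([ortho(c,.0325,.46,.60,.10,.21,3500),ortho(t,.0325,.46,.60,.10,.21,3500)]))
E
```

```text
[0.44626309 0.17333433 0.1641121 ] [-0.13639229 -1.4106484  -0.63702217] 0.04991991329300398
wrist 915 ((494.5563049316406, 166.92120361328125), (26.588245391845703, 47.535972595214844), 81.05533599853516) z 0.0373155758618633 tilt deg [ 0.89755127 -0.2875623 ]
top 140 ((495.1724548339844, 165.86065673828125), (26.002347946166992, 46.02115249633789), 83.19929504394531) z 0.03739781126467413 tilt deg [1.48327761 3.09215763]
```

View pics/end.png

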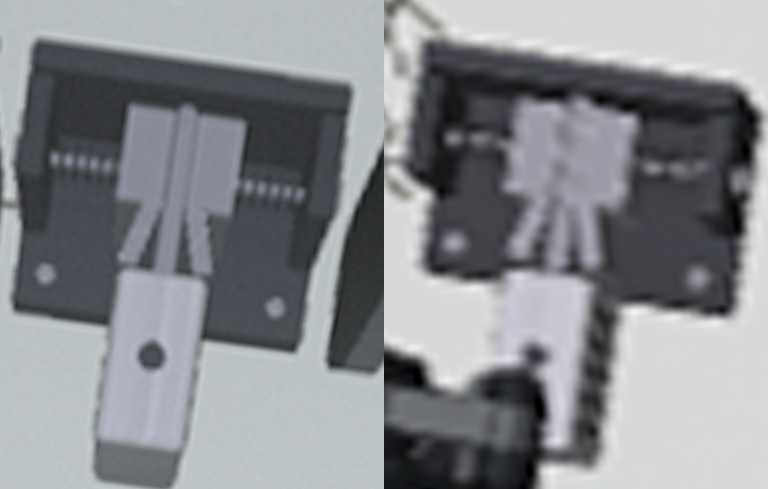

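Left crop: the nose at (188,103) stands past the jaws' rear ends, both jaws close on the blade, and the block is level and clear of the gripper. Handing in.

```bash
python3 -c "
from workcell import *
job_done();print(get_obs()['time'])"
```

```text
the job is handed in; nothing more can be done
the job is handed in; nothing more can be done
```

I tried the feeler in all three heads and left it fully home in the left one (seen from the robot), standing on the table and let go. I handed the job in at about 17 s of the 58 s.

| Head (from the robot) | Approx. y | What the blade did | Verdict |
|---|---|---|---|
| Right | -0.15 m | Stopped in the flare about 31 mm short of home; force rose to 16 N with no yield, then I backed off | Too tight |
| Middle | -0.01 m | Nose went 17 mm past the head's origin with no drag; not run the last 5 mm to its stop | Slack |
| Left | +0.16 m | Dragged 2 to 2.6 N along the gap, then hit a hard stop | Fits |

- **Force at the stop:** it peaked at 22 N. I eased this to about 6 N, with the block pressed down on the table, before opening the fingers.
- **Final check, good:** the last pictures show the nose past the jaws' rear ends and both jaws on the blade. The block top is about 37 mm up, which matches standing flat, and the gripper is clear.
- **Final check, weak:** after letting go, home is only confirmed by camera, to about 1 to 2 mm. The wrist camera put the block's tilt within 1°. The top camera gave about 3°, but the arm partly hid the block in that view, so I discounted it.
- **Camera disagreement:** the wrist and top cameras differed by 1 to 2 mm on where the heads are, so I used the contact forces to settle it.

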